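# Bring the eight-channel pipette round to the well plate

### The job

The eight-channel pipette, the one with the wide comb of nozzles at its foot, is wanted at the 96-well plate: with a fingertip on the side of one of the carousel's white arms, push the carousel round, without spinning it, until that pipette hangs on the plate's side of the stand and its arm points at the middle of the plate. Nothing is to be gripped or lifted: do not touch the pipettes or the carrying knob, keep the stand standing where it is, leave everything else on the bench undisturbed, and leave the carousel at rest.

Things in the scene. Friction and masses are not known exactly. Their poses are not given: they have to be found in the camera images.
- stand: Loose, free-standing pipette carousel, about 2 kg: round grey foot 210 mm across, 20 mm high, on rubber feet; aluminium column 20 mm thick in the middle. Origin: centre of the underside, on the column's axis; z up. Pushed sideways with over about 6 N up at the arms it may tip or slide.
- crown: White turning head of the carousel: hub 48 mm across, six equal arms 60 degrees apart. Turns endlessly both ways about the column, light friction (0.04 N m), no click stops, hardly runs on. Origin: on the axis at half the arms' height, 225 mm above the bench; x points along the eight-channel pipette's arm, z up. Sweeps a circle of 160 mm radius.
- empty_arm_a (a point): On the middle line of the empty arm 60 degrees counter-clockwise (from above) from the eight-channel pipette's arm, 70 mm from the axis, at half height. Every arm: a straight web 10 mm wide, 18 mm high (216 to 234 mm above the bench) out to 100 mm from the axis, where one pushes sideways; then an open fork 36 mm wide to 142 mm. At 70 mm from the axis the gap to the next arm is 60 mm.
- empty_arm_b (a point): The same point on the other empty arm, 240 degrees counter-clockwise from the eight-channel pipette's arm. All other arms carry a pipette in the fork.
- carry_knob: Grey carrying knob on top of the hub, 30 mm across, its top 265 mm above the bench; not to be touched. Origin: on the axis, on top of the hub.
- eight_channel: Eight-channel pipette fixed in its fork: handle 25 mm thick, shoulder 38 mm wide on the fork, plunger top 37 mm above it; 90 to 130 mm below the fork a white block 88 mm wide, then a comb of eight nozzles to 163 mm below. Origin: on the handle's axis, 125 mm from the carousel's axis, at the fork's top (234 mm above the bench); x outwards. Not to be touched.
- single_a: Single-channel pipette in the arm 120 degrees counter-clockwise from the eight-channel one: same handle, then a slim grey shaft down to 190 mm under the fork; origin as for the eight-channel one. Fixed in the fork. Not to be touched.
- single_b: Single-channel pipette, as single_a, thinner and 180 mm long below the fork, in the arm straight across from the eight-channel one. Not to be touched.
- single_c: Single-channel pipette, as single_a, with a thicker shaft, in the arm 300 degrees counter-clockwise from the eight-channel one. Not to be touched.
- plate: White 96-well plate, flat, 128 x 86 mm, 14 mm high, with 12 x 8 round wells in its top, loose on the bench beside or beyond the carousel, its centre 210 to 250 mm from the column. Origin: centre of the underside; x along its length.
- tip_box: Grey box of white pipette tips, 122 x 84 mm, 57 mm high, loose on the bench. Origin: centre of the underside.
- trough: White open reagent trough, 145 x 60 mm, 30 mm high, loose. Origin: centre of the underside.
- spare_pipette: Single-channel pipette lying on the bench, 228 mm long, 27 mm high, loose. Origin: on the bench under a point 100 mm from the plunger's end; x towards the nozzle.
- marker: Marker pen lying on the bench, 135 mm long, 15 mm thick, loose. Origin: centre of the underside.
- dropper: Small dropper bottle, 32 mm across, 70 mm high, loose. Origin: centre of the underside.
- specimen_jar: Specimen jar with a grey cap, 52 mm across, 65 mm high, loose. Origin: centre of the underside.
Not all that is in view belongs to the job. Leave any green, red or yellow look-alike of the plate alone.

How it is judged:
By the outcome, as a careful person would: the job done as asked, in the order asked, and still so for the second after the job is handed in, with the robot touching nothing.
It also fails if it takes over 67 s, if anything falls off the work surface, if the arm or the gripper's body presses on something with over 40 N, if the wrist force passes 120 N, or if a joint passes its speed limit or range.

### The arm

A 7-joint arm with a two-finger parallel gripper is mounted at the origin on the work surface. World frame = base frame: x ahead of the robot, y to its left, z up, the work surface at z = 0. Lengths are in m, angles in rad, forces in N, time in s.
With the tool pointing down it reaches from about 0.4 to 0.85 m from the base axis. Payload 10.4 kg.
Tool frame: the origin (TCP) lies at the very end of the fingers, on their centre line; the grasp point (between the pads) lies 19 mm behind it; z points along the fingers, y is the line along which they close (so a half turn about z gives the same grasp; the last joint's range is limited). The gripper opens to 85 mm and grips with 20 to 120 N. Pads are 22 mm wide; open, the fingers measure 114 mm over their backs; the gripper's body (76 mm by 85 mm) begins 54 mm behind the grasp point. The pads swing forward as they close: fully open they stand 13 mm farther back than shut.
Start: joints at [-1.342, 0.332, -0.065, 1.46, 0.022, 1.35, -0.088], TCP at [0.156, 0.605, 0.231] pointing down, gripper open.
Joint ranges: [-2.6, 2.6], [-0.5, 2.12], [-1.47, 1.34], [0.16, 2.42], [-1.27, 4.41], [0.06, 2.06], [-2.6, 2.6]. Speed limits (rad/s): [2.22, 2.22, 2.79, 2.79, 3.14, 3.14, 3.14].

### API

Orientations are given as a unit quaternion [x, y, z, w].
In Python, from workcell import * gives the robot as it stands. The module is installed in compiled form; this text tells all that it offers.
- The arm moves only by the tool carry_out, never from a script. Its argument "motion" is a list of rows, each an object with "xyz": the shift along the tool's x, y, z in m, a list of three; "angular": the turn, a rotation vector about the tool's x, y, z in degrees, a list of three. A call has 1 to 12 rows; each row is the pose to reach, as a shift and turn from the pose commanded when the call began, along the tool's axes at that moment; what a row does not reach only later rows make up. A row lasts 1/10 s, in which the tool goes at most 50 mm and 8.59 degrees, less where a joint would pass 70% of its speed; a pose out of reach is approached as far as the arm can. A call with a gripper value outside its range is refused whole. "hand" is the opening, from 0 (shut) to 1 (fully open), set as the call begins (left out, the last holds). The fingers move at their own pace and stop on an object; "grip_force" is the grip in N (left out, the last holds). Time passes only in rows, so rows that repeat a pose let the fingers close. It gives the time, the measured TCP pose, the force, the opening and the grip force at its end, in the units of the state.
- get_obs(): the state, without advancing time (a new reading comes with each control period).
- camera(name): name is "scene" or "side" or "wrist"; returns a dict with "img" (480x640x3 uint8, red, green, blue), "fx", "fy", "cx", "cy" (pixels), "k1" (the pictures are not rectified: a ray, as slopes to the right and down, at radius r is drawn at 1 + k1 r^2 times it, then the intrinsics apply), "extrinsics" (4x4, takes a point from camera to world coordinates). Camera axes: x right, y up, looking along -z (the intrinsics and any distortion apply to the point x, -y, -z); pixel columns grow to the right and rows downward; lengths in m; the calibration is good to about 2 mm. A picture is of the moment at which its call begins. There is no depth.
- hand_in(): hands the job in; it is judged then, once.
The state is a dict: "clock": time; "joint_pos": joint angles; "joint_velocities": joint speeds; "tau": joint torques, N m; "position": TCP position; "ee_rot": TCP orientation; "ft_force": force on the tool from outside, world axes, zero at the start; "torque": the same for the moment, N m; "grip_width": opening from 0.0 (shut) to 1.0 (fully open); "grasp_force": force on a finger pad.
Only numpy, scipy, OpenCV 4.12 (cv2) and the standard library are available. Lean on these libraries where they do the work, as an engineer would, in place of code of your own. Each camera call takes 0.05 s, during which the arm holds its last target. There are 200 camera calls.

## Working session

There is one attempt and no reset: what is moved stays moved. The work goes in short steps, Python scripts to look and compute and a tool call to move; the robot and the scene stay as the last step left them, time stands still between calls to the robot, and variables do not carry over. Pictures are saved under pics/ and viewed, at most 10 in all, crops included, and the job is handed in when it is done.

Besides the shell and the picture viewer there is one more tool, called after "Call:" as name([rows], argument=value, ...), one row to a line, values as JSON. carry_out: Moves the arm, as the interface text tells. Its arguments: {"type":"object","properties":{"motion":{"type":"array"},"hand":{"type":"number"},"grip_force":{"type":"number"}},"required":["motion"]}

```bash
mkdir -p pics; cat > h.py <<'E'
from workcell import *
import numpy as np, cv2
def shot(n,f):
    c=camera(n); cv2.imwrite('pics/'+f,c['img'][:,:,::-1]); np.save('pics/'+f[:-4]+'.npy',c,allow_pickle=True); return c
def load(f): return np.load('pics/'+f+'.npy',allow_pickle=True).item()
def ray(c,u,v):
    K=np.array([[c['fx'],0,c['cx']],[0,c['fy'],c['cy']],[0,0,1.]])
    p=cv2.undistortPoints(np.array([[[u,v]]],float),K,np.array([c['k1'],0,0,0.]))[0,0] if 0 else None
    x,y=(u-c['cx'])/c['fx'],(v-c['cy'])/c['fy']; a,b=x,y
    for _ in range(30):
        s=1+c['k1']*(a*a+b*b); a,b=x/s,y/s
    T=np.array(c['extrinsics']); d=T[:3,:3]@np.array([a,-b,-1]); return T[:3,3],d/np.linalg.norm(d)
def plane(c,u,v,z):
    o,d=ray(c,u,v); return o+d*(z-o[2])/d[2]
def proj(c,P):
    T=np.array(c['extrinsics']); q=T[:3,:3].T@(np.array(P)-T[:3,3]); a,b=q[0]/-q[2],-q[1]/-q[2]
    s=1+c['k1']*(a*a+b*b); return np.array([c['fx']*a*s+c['cx'],c['fy']*b*s+c['cy']])
def tri(c1,p1,c2,p2):
    o1,d1=ray(c1,*p1);o2,d2=ray(c2,*p2)
    t=np.linalg.lstsq(np.c_[d1,-d2],o2-o1,rcond=None)[0]; a,b=o1+t[0]*d1,o2+t[1]*d2
    return (a+b)/2,np.linalg.norm(a-b)
E
sed -i '/undistortPoints/d;/K=np/d' h.py
python3 - <<'E'
from h import *
for n in ['scene','side','wrist']:
    c=shot(n,n+'0.png'); print(n,np.round(c['extrinsics'],3).tolist(),c['fx'],c['k1'])
o=get_obs(); print(o)
E
```

```text
scene [[0.616, -0.665, 0.422, 1.111], [0.788, 0.517, -0.335, -0.411], [0.004, 0.539, 0.843, 1.265], [0.0, 0.0, 0.0, 1.0]] 519.7973401880597 -0.07777574396527126
side [[-0.998, 0.046, -0.045, 0.494], [-0.064, -0.65, 0.757, 0.973], [0.006, 0.759, 0.652, 0.964], [0.0, 0.0, 0.0, 1.0]] 608.3698212096498 0.018040576804590428
wrist [[0.249, -0.932, -0.264, 0.089], [0.969, 0.239, 0.069, 0.623], [-0.001, -0.273, 0.962, 0.374], [0.0, 0.0, 0.0, 1.0]] 334.02500328862186 0.01366186514343065
{'clock': 0.15, 'joint_pos': array([-1.34158673,  0.33269711, -0.0647239 ,  1.46075673,  0.02160981,
        1.34991755, -0.08850968]), 'joint_velocities': array([-0.00111288, -0.00185907,  0.00013606, -0.00216256,  0.00043723,
        0.00045711, -0.00215579]), 'tau': array([ 5.47341006e-04, -6.25828671e+01,  4.93260962e-02, -3.91858006e+01,
        1.64609298e-02,  7.47563783e-03, -2.94638016e-05]), 'position': array([0.15563983, 0.60500703, 0.23071327]), 'ee_rot': array([ 1.25556455e-01,  9.92086329e-01, -5.39706873e-04, -4.30126045e-05]), 'ft_force': array([ 0.72703142, -0.13360077, -0.80667682]), 'torque': array([-0.00613174,  0.01677111, -0.01121865]), 'grasp_force': 0.0, 'grip_width': 1.0021648220893193}
```

View pics/scene0.png

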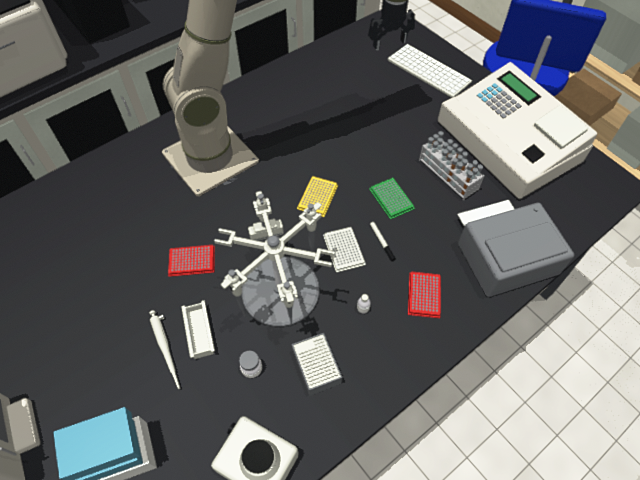

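View pics/side0.png

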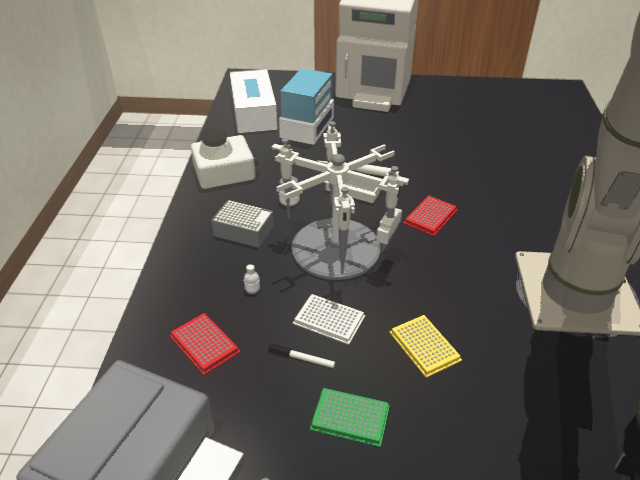

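In the scene view the hub is at (273,243), the eight-channel candidate at (263,205) and the white plate at (344,249). In the side view they are at (338,165), (393,175) and (329,318).

Things that could be taken for the target, in the scene view:
- **Pipettes on the carousel:** the ones at (263,205) with a wide block at about (265,228), (312,213), (288,292) and (232,280), plus the spare at (165,350). I choose (263,205).
- **Plates:** white (344,249), tip box (317,360), yellow (318,196), green (391,197), and red (191,260) and (424,294). I choose (344,249).

I'll check both choices in one close crop.

```bash
python3 - <<'E'
from h import *
s,d=load('scene0'),load('side0')
a=cv2.resize(s['img'][180:320,200:380],None,fx=2.2,fy=2.2,interpolation=cv2.INTER_CUBIC)
b=cv2.resize(d['img'][115:345,260:440],(396,506),interpolation=cv2.INTER_CUBIC)
o=np.zeros((506,792,3),np.uint8);o[:308,:396]=a;o[:,396:]=b
cv2.imwrite('pics/crop1.png',o[:,:,::-1])
# knob: grey disc on hub ; foot ; plate
def tr(p,q): P,e=tri(s,p,d,q); print(np.round(P,4),round(e,4)); return P
K=tr((273,242),(338,160)); E=tr((263,199),(395,169)); 
for n,c,box in(('scene',s,(320,222,372,275)),('side',d,(285,290,372,348))):
    x0,y0,x1,y1=box; im=c['img'][y0:y1,x0:x1].astype(int)
    m=((im.min(2)>130)&(im.max(2)-im.min(2)<40)).astype(np.uint8); m=cv2.morphologyEx(m,cv2.MORPH_CLOSE,np.ones((5,5),np.uint8))
    k,l,st,ce=cv2.connectedComponentsWithStats(m); i=1+st[1:,4].argmax(); print(n,st[i])
    co=max(cv2.findContours((l==i).astype(np.uint8),0,2)[0],key=cv2.contourArea)[:,0]+[x0,y0]
    P=np.array([plane(c,*p,0.014)[:2] for p in co],np.float32); r=cv2.minAreaRect(P); print(r)
E
```

```text
[ 0.533  -0.1039  0.2491] 0.0009
[ 0.4191 -0.0565  0.2615] 0.0097
scene [   0    5   46   45 1300]
((0.5337713360786438, 0.09711641818284988), (0.120752714574337, 0.13283178210258484), 67.95516204833984)
side [   8    4   72   50 2078]
((0.5355656743049622, 0.1280556321144104), (0.09236515313386917, 0.1289684772491455), 68.24372100830078)
```

View pics/crop1.png

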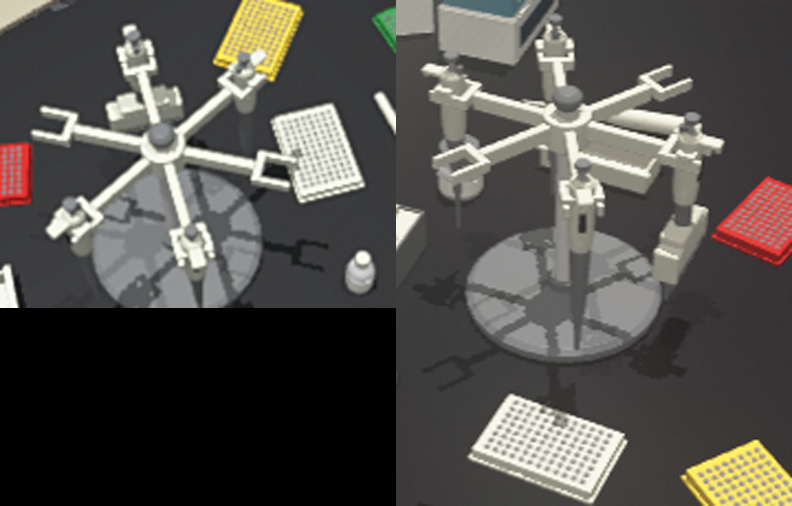

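The crop confirms both choices. The eight-channel pipette, with the wide block and comb, is at scene (263,205) and side (393,175). The white plate is at scene (344,249) and side (329,318). I'll push clockwise on empty arm b, which ends at scene (328,257).

```bash
cat > ang.py <<'E'
from h import *
def angles(c,ax,r0=.04,r1=.095,z=.234,guess=None):
    # bright pixels cast to the arms' top plane, clustered by angle
    v,u=np.where((c['img'].min(2)>165))
    P=np.array([plane(c,a,b,z)[:2] for a,b in zip(u,v)])-ax
    r=np.hypot(*P.T); t=np.degrees(np.arctan2(P[:,1],P[:,0]))%360; k=(r>r0)&(r<r1)
    for g in guess:
        d=(t[k]-g+180)%360-180; s=abs(d)<14
        q=P[k][s]
        if len(q)<15: print(g,'few'); continue
        w=np.radians(g); l=q@[np.cos(w),np.sin(w)]; n=q@[-np.sin(w),np.cos(w)]
        m=np.polyfit(l,n,1); print(g,len(q),'angle %.1f offset mm %.1f spread %.1f'%(g+np.degrees(np.arctan(m[0])),m[1]*1e3,n.std()*1e3))
E
python3 - <<'E'
from ang import *
s,d=load('scene0'),load('side0')
ax=np.array([.533,-.104])
def tr(n,p,q): P,e=tri(s,p,d,q); v=P[:2]-ax; print(n,np.round(P,4),round(e,4),'r %.3f ang %.1f'%(np.hypot(*v),np.degrees(np.arctan2(v[1],v[0]))%360))
tr('eight',(259,195),(393.6,168.6)); tr('c',(310.5,207),(345,189))
for c in(s,d):
    for g0 in (): pass
    angles(c,ax,guess=[37,97,157,217,277,337])
for n,p in(('tipbox',(317,358)),('jar',(250,362)),('dropper',(363,300)),('trough',(198,330))): 
    P=plane(s,*p,.05)[:2]; print(n,P.round(3),np.hypot(*(P-ax)).round(3))
for cc,p in((s,(279,290)),(d,(336,248))): print('foot',plane(cc,*p,.02).round(3))
E
```

```text
eight [ 0.4155 -0.0582  0.2663] 0.0058 r 0.126 ang 158.7
c [0.5144 0.0189 0.2639] 0.0024 r 0.124 ang 98.6
37 92 angle 38.8 offset mm -1.7 spread 3.1
97 77 angle 98.7 offset mm -1.9 spread 2.8
157 94 angle 159.5 offset mm -1.3 spread 4.5
217 89 angle 218.4 offset mm 2.2 spread 3.1
277 88 angle 278.0 offset mm 3.0 spread 2.8
337 104 angle 338.5 offset mm 0.8 spread 3.3
37 75 angle 39.4 offset mm 5.1 spread 3.0
97 84 angle 104.8 offset mm -5.9 spread 6.2
157 73 angle 160.3 offset mm -8.7 spread 4.2
217 65 angle 218.8 offset mm -5.9 spread 2.9
277 54 angle 278.6 offset mm 1.8 spread 3.0
337 66 angle 342.2 offset mm 2.8 spread 3.4
tipbox [ 0.76  -0.151] 0.232
jar [ 0.668 -0.286] 0.227
dropper [0.709 0.038] 0.226
trough [ 0.519 -0.343] 0.24
foot [ 0.538 -0.109  0.02 ]
foot [ 0.532 -0.082  0.02 ]
```

Call:
carry_out([
  {"xyz": [0,0,-0.04],"angular": [0,0,0]},
  {"xyz": [0,0,-0.09],"angular": [0,0,0]},
  {"xyz": [0,0,-0.09],"angular": [0,0,0]},
  {"xyz": [0,0,-0.09],"angular": [0,0,0]},
], hand=0, grip_force=20)

```text
clock: 0.55
position: [0.1558, 0.6057, 0.3224]
ee_rot: [0.126, 0.992, 0.001, 0.0]
ft_force: [0.0, 0.3, -0.5]
grip_width: 0.332
grasp_force: 0.0
```

Call:
carry_out([
  {"xyz": [-0.012,-0.011,0]},
  {"xyz": [-0.04,-0.038,0]},
  {"xyz": [-0.07,-0.066,0]},
  {"xyz": [-0.1,-0.0945,0]},
  {"xyz": [-0.13,-0.123,0]},
  {"xyz": [-0.16,-0.151,0]},
  {"xyz": [-0.19,-0.18,0]},
  {"xyz": [-0.22,-0.208,0]},
  {"xyz": [-0.25,-0.236,0]},
  {"xyz": [-0.278,-0.262,0]},
  {"xyz": [-0.305,-0.288,0]},
  {"xyz": [-0.335,-0.316,0]},
])

```text
validation failed for argument at $.mo...
```

Call:
carry_out([
  {"xyz": [-0.03,-0.028,0],"angular": [0,0,3]},
  {"xyz": [-0.06,-0.057,0],"angular": [0,0,7]},
  {"xyz": [-0.09,-0.085,0],"angular": [0,0,11]},
  {"xyz": [-0.12,-0.114,0],"angular": [0,0,15]},
  {"xyz": [-0.15,-0.142,0],"angular": [0,0,19]},
  {"xyz": [-0.18,-0.17,0],"angular": [0,0,24]},
  {"xyz": [-0.2,-0.19,0],"angular": [0,0,29]},
  {"xyz": [-0.214,-0.203,0],"angular": [0,0,34]},
  {"xyz": [-0.22,-0.2085,0],"angular": [0,0,37]},
  {"xyz": [-0.22,-0.2085,0],"angular": [0,0,37]},
  {"xyz": [-0.22,-0.2085,0],"angular": [0,0,37]},
])

```text
clock: 1.65
position: [0.3163, 0.3487, 0.3204]
ee_rot: [0.433, 0.901, -0.001, -0.0]
ft_force: [0.4, 0.7, 0.5]
grip_width: 0.002
grasp_force: 0.0
```

```bash
python3 - <<'E'
from ang import *
w=shot('wrist','wrist1.png'); s=shot('scene','scene1.png'); o=get_obs(); print(o['position'],o['ee_rot'],o['joint_pos'].round(2),o['grip_width'],o['ft_force'],o['clock'])
from scipy.spatial.transform import Rotation as R
print(R.from_quat(o['ee_rot']).as_matrix().round(3).tolist())
print(proj(w,[.533,-.104,.265]),proj(w,[.562,-.041,.22]))
E
```

```text
[0.3161209  0.34908406 0.32065534] [ 4.32701290e-01  9.01537187e-01 -5.28409326e-04 -1.24869409e-04] [-1.08 -0.05  0.14  1.71  0.01  1.49 -0.26] 0.002816310225677916 [-1.00849721  0.29534691  0.24919457] 1.75
[[-0.626, 0.78, -0.001], [0.78, 0.626, -0.001], [-0.0, -0.001, -1.0]]
[203.68565424 722.30788547] [271.02930672 635.87385399]
```

View pics/wrist1.png

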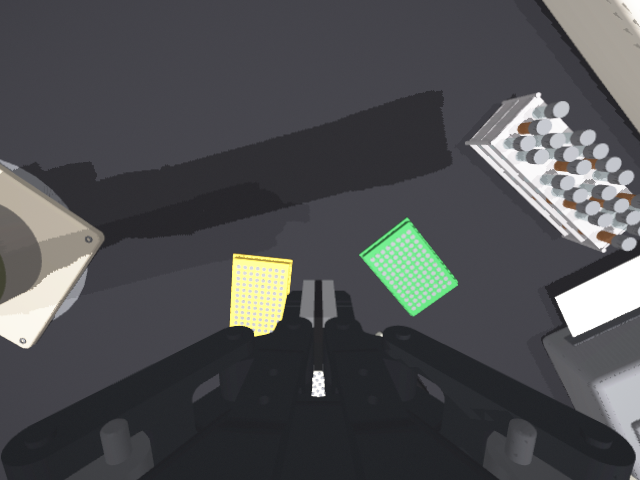

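The wrist view shows only the bench on the +y side: yellow plate at (262,292), green plate at (410,265). The first move was refused because it lacked the angular field, so the arm is about half-way. I'll finish the approach.

Call:
carry_out([
  {"xyz": [-0.02,-0.002,0],"angular": [0,0,0]},
  {"xyz": [-0.06,-0.006,0],"angular": [0,0,0]},
  {"xyz": [-0.105,-0.012,0],"angular": [0,0,0]},
  {"xyz": [-0.15,-0.017,0],"angular": [0,0,0]},
  {"xyz": [-0.195,-0.022,0],"angular": [0,0,0]},
  {"xyz": [-0.24,-0.027,0],"angular": [0,0,0]},
  {"xyz": [-0.285,-0.032,0],"angular": [0,0,0]},
  {"xyz": [-0.33,-0.037,0],"angular": [0,0,0]},
  {"xyz": [-0.375,-0.042,0],"angular": [0,0,0]},
  {"xyz": [-0.415,-0.047,0],"angular": [0,0,0]},
  {"xyz": [-0.445,-0.051,0],"angular": [0,0,0]},
  {"xyz": [-0.458,-0.052,0],"angular": [0,0,0]},
])

```text
clock: 2.95
position: [0.5626, -0.0443, 0.3208]
ee_rot: [0.435, 0.901, -0.001, 0.0]
ft_force: [-0.4, 0.4, 0.3]
grip_width: 0.002
grasp_force: 0.0
```

```bash
python3 - <<'E'
from ang import *
s=shot('scene','scene1.png');d=shot('side','side1.png'); o=get_obs(); print(o['position'],o['ee_rot'],o['joint_pos'].round(2),o['clock'])
P=np.r_[o['position'][:2],.22]
a=cv2.resize(s['img'][150:330,180:380],(400,360)); b=cv2.resize(d['img'][100:280,240:440],(400,360))
for im,c,(x,y) in((a,s,(180,150)),(b,d,(240,100))):
    for z,col in((.22,(255,0,0)),(o['position'][2],(0,255,0))):
        q=(proj(c,[*P[:2],z])-[x,y])*2; cv2.circle(im,tuple(int(i) for i in q),3,col,-1)
cv2.imwrite('pics/crop2.png',np.hstack([a,b])[:,:,::-1])
E
```

```text
[ 0.56222609 -0.04319137  0.32061277] [ 4.34491320e-01  9.00675566e-01 -8.97956528e-04 -1.02562703e-04] [-0.6   0.18  0.69  1.51 -0.11  1.49  0.77] 3.05
```

View pics/crop2.png

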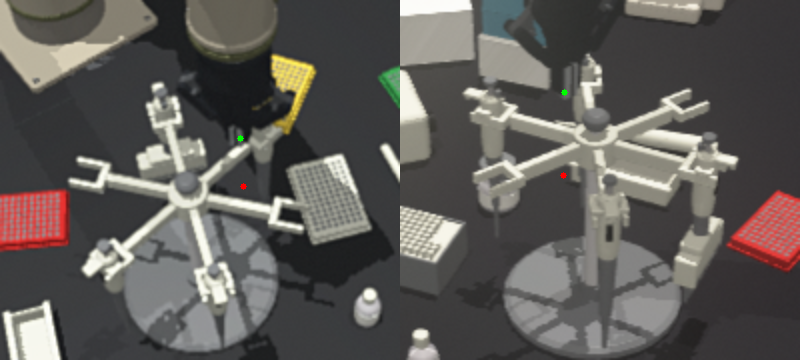

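The green (TCP now) and red (planned tip) marks show the closed fingers over the open gap between empty arm b and single_c. I'll go down there.

Call:
carry_out([
  {"xyz": [0,0.003,0.01],"angular": [0,0,0]},
  {"xyz": [0,0.006,0.03],"angular": [0,0,0]},
  {"xyz": [0,0.006,0.05],"angular": [0,0,0]},
  {"xyz": [0,0.006,0.07],"angular": [0,0,0]},
  {"xyz": [0,0.006,0.087],"angular": [0,0,0]},
  {"xyz": [0,0.006,0.098],"angular": [0,0,0]},
  {"xyz": [0,0.006,0.098],"angular": [0,0,0]},
])

```text
clock: 3.75
position: [0.5655, -0.0368, 0.2216]
ee_rot: [0.433, 0.901, -0.0, -0.001]
ft_force: [-0.2, 0.6, 0.7]
grip_width: -0.003
grasp_force: 0.0
```

```bash
cat > plan.py <<'E'
from h import *
from scipy.spatial.transform import Rotation as R
ax=np.array([.533,-.104])
def st(): 
    o=get_obs(); M=R.from_quat(o['ee_rot']).as_matrix(); v=o['position'][:2]-ax
    print('pos',o['position'].round(4),'xang %.1f r %.4f ang %.2f'%(np.degrees(np.arctan2(M[1,0],M[0,0])),np.hypot(*v),np.degrees(np.arctan2(v[1],v[0]))),'F',o['ft_force'].round(2),o['clock']); return o,M
def rows(angles,r=.068,n=.016):
    o,M=st()
    x0=np.degrees(np.arctan2(M[1,0],M[0,0]))
    for a in angles:
        t=np.radians(a); p=ax+r*np.array([np.cos(t),np.sin(t)])+n*np.array([-np.sin(t),np.cos(t)])
        w=M.T@np.r_[p-o['position'][:2],0]; print(a,'xyz',w[:2].round(4),'turn',round(x0-(a+90),1))
E
python3 -c "
from plan import *
rows(np.arange(48,2,-4.))"
```

```text
pos [ 0.5655 -0.0368  0.2216] xang 128.7 r 0.0747 ang 64.22 F [-0.23  0.55  0.71] 3.75
48.0 xyz [-0.0054 -0.0029] turn -9.3
44.0 xyz [-0.01   -0.0011] turn -5.3
40.0 xyz [-0.0146  0.0002] turn -1.3
36.0 xyz [-0.0194  0.0013] turn 2.7
32.0 xyz [-0.0242  0.002 ] turn 6.7
28.0 xyz [-0.0291  0.0024] turn 10.7
24.0 xyz [-0.0339  0.0025] turn 14.7
20.0 xyz [-0.0388  0.0022] turn 18.7
16.0 xyz [-0.0437  0.0015] turn 22.7
12.0 xyz [-0.0484  0.0006] turn 26.7
8.0 xyz [-0.0531 -0.0007] turn 30.7
4.0 xyz [-0.0577 -0.0023] turn 34.7
```

Call:
carry_out([
  {"xyz": [-0.005,0,0],"angular": [0,0,0]},
  {"xyz": [-0.01,0,0],"angular": [0,0,0]},
  {"xyz": [-0.0135,0,0],"angular": [0,0,0]},
  {"xyz": [-0.017,0.001,0],"angular": [0,0,0.7]},
  {"xyz": [-0.0206,0.0015,0],"angular": [0,0,3.7]},
  {"xyz": [-0.0242,0.002,0],"angular": [0,0,6.7]},
  {"xyz": [-0.0278,0.0023,0],"angular": [0,0,9.7]},
  {"xyz": [-0.0315,0.0024,0],"angular": [0,0,12.7]},
  {"xyz": [-0.0351,0.0024,0],"angular": [0,0,15.7]},
  {"xyz": [-0.0388,0.0022,0],"angular": [0,0,18.7]},
  {"xyz": [-0.0412,0.0019,0],"angular": [0,0,20.7]},
])

```text
clock: 4.85
position: [0.5939, -0.0696, 0.2234]
ee_rot: [0.59, 0.808, 0.0, 0.0]
ft_force: [0.1, 1.4, 0.3]
grip_width: 0.002
grasp_force: 0.5
```

```bash
python3 - <<'E'
from ang import *
import plan
plan.rows(np.arange(15,-31,-3.))
s=shot('scene','scene2.png');d=shot('side','side2.png')
ax=np.array([.533,-.104]); 
for c in(s,d): angles(c,ax,guess=[18,78,138,198,258,318])
a=cv2.resize(s['img'][150:330,180:380],(400,360)); b=cv2.resize(d['img'][100:280,240:440],(400,360))
cv2.imwrite('pics/crop3.png',np.hstack([a,b])[:,:,::-1])
E
```

```text
pos [ 0.5939 -0.0696  0.2234] xang 107.7 r 0.0700 ang 29.48 F [0.11 1.45 0.27] 4.85
15.0 xyz [-0.0015  0.0002] turn 2.7
12.0 xyz [-0.0051  0.0008] turn 5.7
9.0 xyz [-0.0088  0.0011] turn 8.7
6.0 xyz [-0.0124  0.0013] turn 11.7
3.0 xyz [-0.0161  0.0013] turn 14.7
0.0 xyz [-0.0197  0.0011] turn 17.7
-3.0 xyz [-0.0234  0.0008] turn 20.7
-6.0 xyz [-0.027   0.0002] turn 23.7
-9.0 xyz [-0.0305 -0.0006] turn 26.7
-12.0 xyz [-0.0341 -0.0015] turn 29.7
-15.0 xyz [-0.0376 -0.0026] turn 32.7
-18.0 xyz [-0.041 -0.004] turn 35.7
-21.0 xyz [-0.0443 -0.0054] turn 38.7
-24.0 xyz [-0.0476 -0.0071] turn 41.7
-27.0 xyz [-0.0507 -0.0089] turn 44.7
-30.0 xyz [-0.0538 -0.0109] turn 47.7
18 79 angle 13.4 offset mm -0.6 spread 2.9
78 few
138 49 angle 122.9 offset mm 24.7 spread 5.0
198 77 angle 194.2 offset mm 1.7 spread 2.9
258 88 angle 253.9 offset mm 3.0 spread 3.1
318 91 angle 315.0 offset mm -0.1 spread 2.9
18 25 angle 11.2 offset mm 9.4 spread 3.7
78 31 angle 81.7 offset mm -8.3 spread 4.7
138 112 angle 144.1 offset mm -11.4 spread 9.3
198 68 angle 189.8 offset mm -1.8 spread 3.7
258 60 angle 255.8 offset mm -4.6 spread 3.1
318 few
```

View pics/crop3.png

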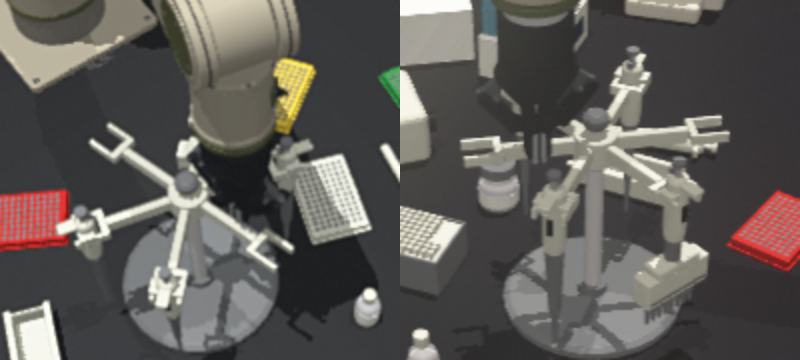

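The finger is on arm b (finger at (540,150) in the right half) and the crown has turned to about 14°. It leads the nominal angle by about 2°, and nothing else is near the finger. I'll push on to a little short of the target.

Call:
carry_out([
  {"xyz": [-0.0025,0.0003,0],"angular": [0,0,3.5]},
  {"xyz": [-0.0062,0.0009,0],"angular": [0,0,6.7]},
  {"xyz": [-0.0105,0.0012,0],"angular": [0,0,10.2]},
  {"xyz": [-0.0149,0.0013,0],"angular": [0,0,13.7]},
  {"xyz": [-0.0197,0.0011,0],"angular": [0,0,17.7]},
  {"xyz": [-0.0246,0.0006,0],"angular": [0,0,21.7]},
  {"xyz": [-0.0293,-0.0003,0],"angular": [0,0,25.7]},
  {"xyz": [-0.0341,-0.0015,0],"angular": [0,0,29.7]},
  {"xyz": [-0.0387,-0.003,0],"angular": [0,0,33.7]},
  {"xyz": [-0.0421,-0.0045,0],"angular": [0,0,36.7]},
  {"xyz": [-0.0443,-0.0054,0],"angular": [0,0,38.7]},
  {"xyz": [-0.0443,-0.0054,0],"angular": [0,0,38.7]},
])

```text
clock: 6.15
position: [0.602, -0.1133, 0.2233]
ee_rot: [0.823, 0.568, -0.0, 0.0]
ft_force: [0.2, 0.7, 0.1]
grip_width: -0.001
grasp_force: 0.0
```

```bash
python3 - <<'E'
from ang import *
import plan
plan.rows([-22,-24,-26,-28,-30],n=.0187)
s=shot('scene','scene3.png');d=shot('side','side3.png')
ax=np.array([.533,-.104]); 
for c in(s,d): angles(c,ax,guess=[-23,37,97,157,217,277])
a=cv2.resize(s['img'][150:330,180:380],(400,360)); b=cv2.resize(d['img'][140:350,240:440],(400,420))
cv2.imwrite('pics/crop4.png',np.hstack([np.vstack([a,a[:60]*0]),b])[:,:,::-1])
E
```

```text
pos [ 0.602  -0.1133  0.2233] xang 69.2 r 0.0697 ang -7.68 F [0.25 0.71 0.13] 6.15
-22 xyz [0.0015 0.0005] turn 1.2
-24 xyz [-0.0009  0.0011] turn 3.2
-26 xyz [-0.0034  0.0016] turn 5.2
-28 xyz [-0.0058  0.002 ] turn 7.2
-30 xyz [-0.0082  0.0023] turn 9.2
-23 88 angle -22.4 offset mm -2.3 spread 2.7
37 few
97 few
157 few
217 80 angle 215.4 offset mm 2.7 spread 2.8
277 81 angle 275.4 offset mm 2.5 spread 2.6
-23 21 angle -19.8 offset mm 2.4 spread 3.1
37 few
97 31 angle 119.7 offset mm -18.9 spread 6.6
157 70 angle 155.1 offset mm -6.2 spread 2.8
217 61 angle 215.7 offset mm -5.8 spread 2.7
277 46 angle 276.7 offset mm -0.5 spread 2.7
```

View pics/crop4.png

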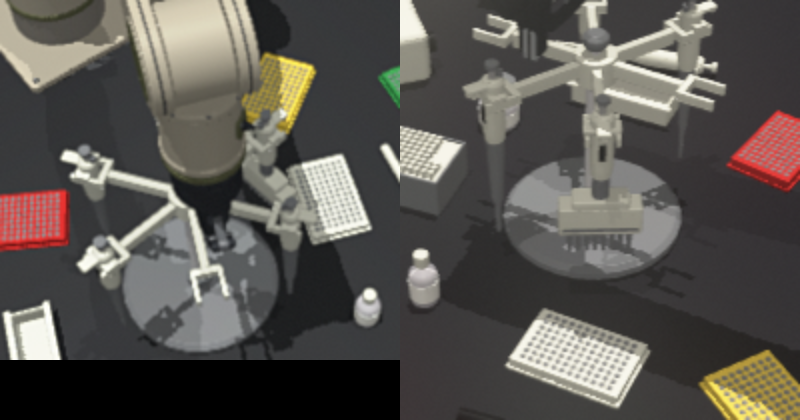

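The eight-channel pipette now hangs in front of the column on the plate's side: right half, comb at (600,240), plate at (578,355). About 6° remain, so I'll refine the axis, the plate centre and the arm angle.

```bash
cat > fine.py <<'E'
from ang import *
def knob(c,z=.265):
    u,v=proj(c,[.533,-.104,.257]); u,v=int(u),int(v); g=c['img'][v-16:v+17,u-16:u+17].astype(int)
    m=((g.max(2)<125)&(g.max(2)>60)).astype(np.uint8)
    k,l,s,ce=cv2.connectedComponentsWithStats(m); i=l[16,16]; 
    return np.r_[ce[i]+[u-16,v-16],s[i]]
def plate(c,box):
    x0,y0,x1,y1=box; im=c['img'][y0:y1,x0:x1]; m=(im.min(2)>120).astype(np.uint8); m=cv2.morphologyEx(m,cv2.MORPH_CLOSE,np.ones((5,5),np.uint8))
    k,l,st,ce=cv2.connectedComponentsWithStats(m); i=1+st[1:,4].argmax()
    co=max(cv2.findContours((l==i).astype(np.uint8),0,2)[0],key=cv2.contourArea)[:,0]+[x0,y0]
    return [cv2.minAreaRect(np.array([plane(c,*p,z)[:2] for p in co],np.float32)) for z in (.014,0)]
E
python3 - <<'E'
from fine import *
for n in('0','1','2','3'):
    s,d=load('scene'+n),load('side'+n); a,b=knob(s),knob(d); print(a.round(1),b.round(1)); 
    P,e=tri(s,a[:2],d,b[:2]); print('axis',P.round(4),round(e,4))
for n in('side0','side1','side3'): print(plate(load(n),(285,285,372,350)))
print(plate(load('scene1'),(322,222,372,275)))
E
```

```text
[271.8 240.4   0.    0.   33.   33.  781. ] [335.1 159.2   0.    0.   33.   33.  601. ]
axis [ 0.5351 -0.1041  0.2535] 0.0082
[271.5 240.3   0.    0.   33.   33.  757. ] [335.5 160.3   0.    0.   33.   33.  528. ]
axis [ 0.5338 -0.1037  0.2513] 0.0091
[273.4 240.6   0.    0.   33.   33.  753. ] [336.5 157.    0.    0.   33.   33.  753. ]
axis [ 0.5357 -0.1033  0.2572] 0.0004
[271.9 245.7   0.    0.   33.   33.  588. ] [335.  158.3   0.    0.   33.   33.  591. ]
axis [ 0.5395 -0.1114  0.2484] 0.0003
[((0.5355320572853088, 0.12808451056480408), (0.09239387512207031, 0.12945279479026794), 68.24372100830078), ((0.5361410975456238, 0.11563701182603836), (0.09375514835119247, 0.1313600093126297), 68.24372100830078)]
[((0.5349470973014832, 0.1289006769657135), (0.09134325385093689, 0.12725207209587097), 68.2612533569336), ((0.5355474948883057, 0.11646516621112823), (0.09268902242183685, 0.12912686169147491), 68.26126861572266)]
[((0.5357134342193604, 0.128644198179245), (0.09143798798322678, 0.12936142086982727), 68.25732421875), ((0.536325216293335, 0.11620490252971649), (0.09278513491153717, 0.13126729428768158), 68.25732421875)]
[((0.5339703559875488, 0.09955119341611862), (0.11647820472717285, 0.13278359174728394), 67.95598602294922), ((0.5275171995162964, 0.1052694022655487), (0.11778173595666885, 0.134269580245018), 67.95600128173828)]
```

Call:
carry_out([
  {"xyz": [-0.001,0.0005,0],"angular": [0,0,2]},
  {"xyz": [-0.003,0.001,0],"angular": [0,0,4]},
  {"xyz": [-0.005,0.0015,0],"angular": [0,0,6]},
  {"xyz": [-0.0067,0.002,0],"angular": [0,0,7.7]},
  {"xyz": [-0.0077,0.0022,0],"angular": [0,0,8.7]},
  {"xyz": [-0.0077,0.0022,0],"angular": [0,0,8.7]},
  {"xyz": [-0.0077,0.0022,0],"angular": [0,0,8.7]},
])

```text
clock: 6.95
position: [0.6014, -0.1211, 0.2233]
ee_rot: [0.864, 0.504, -0.0, 0.0]
ft_force: [0.5, -0.2, 0.4]
grip_width: 0.004
grasp_force: 0.0
```

```bash
python3 - <<'E'
from fine import *
import plan
plan.st()
s=shot('scene','scene4.png');d=shot('side','side4.png')
ax=np.array([.533,-.104]); 
for c in(s,d): angles(c,ax,guess=[-30,90,150,210,270])
print(plate(d,(285,285,372,350))[0])
b=cv2.resize(d['img'][140:360,240:440],(500,550)); cv2.imwrite('pics/crop5.png',b[:,:,::-1])
E
```

```text
pos [ 0.6014 -0.1211  0.2233] xang 60.5 r 0.0705 ang -14.05 F [ 0.54 -0.15  0.43] 6.95
-30 62 angle -27.9 offset mm -3.5 spread 2.5
90 few
150 few
210 80 angle 209.6 offset mm 2.3 spread 2.8
270 78 angle 269.8 offset mm 2.5 spread 2.6
-30 16 angle -35.7 offset mm 11.4 spread 2.3
90 few
150 72 angle 150.0 offset mm -6.7 spread 2.8
210 62 angle 209.8 offset mm -6.2 spread 2.7
270 46 angle 271.1 offset mm -1.6 spread 2.7
((0.5356793999671936, 0.12858980894088745), (0.0913311094045639, 0.1293601244688034), 68.2356185913086)
```

View pics/crop5.png

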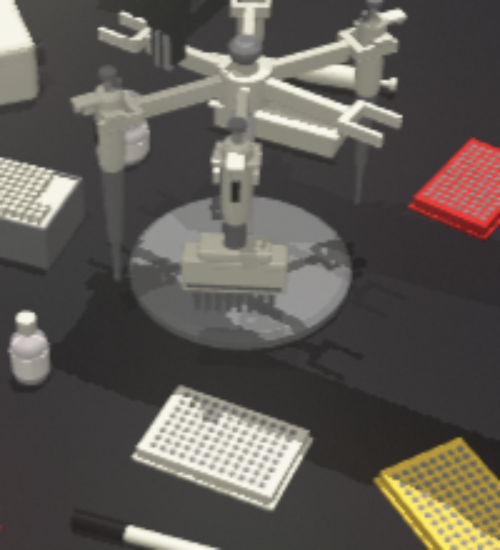

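The arms fit 89.6–90° against a target of about 89.7°. The crop shows the comb (235,280) facing the plate (222,445). I'll back off tangentially, then lift clear.

Call:
carry_out([
  {"xyz": [0.003,0,0],"angular": [0,0,0]},
  {"xyz": [0.008,0,0],"angular": [0,0,0]},
  {"xyz": [0.012,-0.001,0],"angular": [0,0,0]},
  {"xyz": [0.013,-0.002,-0.01],"angular": [0,0,0]},
  {"xyz": [0.013,-0.002,-0.03],"angular": [0,0,0]},
  {"xyz": [0.013,-0.002,-0.055],"angular": [0,0,0]},
  {"xyz": [0.013,-0.002,-0.085],"angular": [0,0,0]},
  {"xyz": [0.013,-0.002,-0.115],"angular": [0,0,0]},
  {"xyz": [0.013,-0.002,-0.14],"angular": [0,0,0]},
  {"xyz": [0.013,-0.002,-0.15],"angular": [0,0,0]},
  {"xyz": [0.013,-0.002,-0.15],"angular": [0,0,0]},
])

```text
clock: 8.15
position: [0.6064, -0.109, 0.3745]
ee_rot: [0.864, 0.504, 0.001, 0.001]
ft_force: [-0.5, -0.5, 0.2]
grip_width: 0.001
grasp_force: 0.0
```

```bash
python3 - <<'E'
from fine import *
import plan
plan.st()
s=shot('scene','scene5.png');d=shot('side','side5.png')
ax=np.array([.533,-.104]); 
for c in(s,d): angles(c,ax,guess=[-30,90,150,210,270])
# foot moved? compare against first picture in foot/bench regions
d0=load('side0')['img'].astype(int); f=abs(d['img'].astype(int)-d0).max(2)
for n,(x,y) in dict(footL=(294,250),footR=(380,250),plate=(330,318),tipbox=(243,222),dropper=(252,280)).items(): print(n,(f[y-14:y+15,x-14:x+15]>40).mean().round(3))
a=cv2.resize(s['img'][150:390,130:400],(450,400)); b=cv2.resize(d['img'][100:350,220:440],(350,400)); cv2.imwrite('pics/crop6.png',np.hstack([a,b])[:,:,::-1])
E
```

```text
pos [ 0.6064 -0.109   0.3745] xang 60.5 r 0.0735 ang -3.90 F [-0.46 -0.54  0.15] 8.15
-30 87 angle -30.5 offset mm 0.8 spread 2.7
90 29 angle 98.6 offset mm -12.1 spread 2.9
150 83 angle 150.4 offset mm -0.9 spread 3.0
210 80 angle 209.6 offset mm 2.3 spread 2.8
270 78 angle 269.8 offset mm 2.5 spread 2.6
-30 56 angle -30.3 offset mm 7.2 spread 2.5
90 59 angle 101.4 offset mm -10.3 spread 5.6
150 73 angle 150.3 offset mm -7.1 spread 2.9
210 62 angle 209.8 offset mm -6.2 spread 2.7
270 46 angle 271.1 offset mm -1.6 spread 2.7
footL 0.105
footR 0.181
plate 0.397
tipbox 0.0
dropper 0.013
```

View pics/crop6.png

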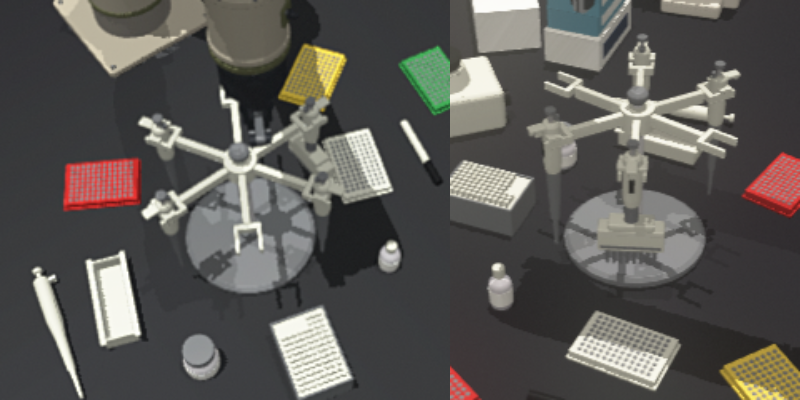

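The final views show the eight-channel pipette (right half, block at (632,233)) lined up with the plate (622,350). The fit gives about 90°, the crown is unchanged after release, and the stand and neighbours are in place. Handing in.

```bash
python3 -c "
from workcell import *
print(hand_in())"
```

```text
the job is handed in; nothing more can be done
None
```

I pushed the carousel round by empty arm b until the eight-channel pipette's arm pointed at the middle of the white plate, to within about 1° as measured in the images; the carousel is at rest, the gripper is clear and the job is handed in.

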